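# Pack the cold-room carrier with the closed bottles

### The arm

A 6-joint arm with a two-finger parallel gripper is mounted at the origin on the work surface. World frame = base frame: x ahead of the robot, y to its left, z up, the work surface at z = 0. Lengths are in m, angles in rad, forces in N, time in s.
With the tool pointing down it reaches from about 0.275 to 0.85 m from the base axis. Payload 5.2 kg.
Tool frame: the origin (TCP) lies at the very end of the fingers, on their centre line; the grasp point (between the pads) lies 19 mm behind it; z points along the fingers, y is the direction in which the jaws open and shut (so a half turn about z gives the same grasp; the last joint's range is limited). The gripper opens to 85 mm and grips with 20 to 120 N. Pads are 22 mm wide; open, the fingers measure 114 mm over their backs; the gripper's body (76 mm by 85 mm) begins 54 mm behind the grasp point. The pads swing forward as they close: fully open they stand 13 mm farther back than shut.
Start: joints at [0.916, 0.259, 1.535, -0, 1.348, -0.203], TCP at [0.24, 0.495, 0.231] pointing down, gripper open.
Joint ranges: [-3.14, 3.14], [-0.91, 2.08], [0.19, 2.58], [-1.22, 4.36], [0.22, 2.71], [-3.12, 3.12]. Speed limits (rad/s): [2.57, 2.57, 3.14, 3.14, 3.14, 3.14].

### API

Orientations are given as a unit quaternion [x, y, z, w].
In Python, from station import status, viewer, manip gives the robot as it stands. The module is installed in compiled form; this text tells all that it offers.
- The arm moves only by the tool arm_command, never from a script. Its argument "deltas" is a list of rows, each a list of 3 entries, a list of its own where there are three numbers: the shift along the tool's x, y, z in cm, then the turn, a rotation vector about the tool's x, y, z in degrees, then the finger opening in cm, from 0 to 8.54. A call has 1 to 5 rows; each row shifts and turns the commanded pose from where the row before left it, along the tool's axes as they then stand; what a row does not reach is not made up. A row lasts 1/8 s, in which the tool goes at most 62.5 mm and 10.7 degrees, less where a joint would pass 70% of its speed; a pose out of reach is approached as far as the arm can. A call is refused whole if a number of a shift passes 6.25 or a number of a turn 10.7, either way. A call with a gripper value outside its range is refused whole. The fingers move at their own pace and stop on an object; the grip force is fixed at half the most. Time passes only in rows, so rows that do not move let the fingers close. It gives the time, the measured TCP pose, the force and the opening at its end, in the units of the state.
- status.read_state(): the state, without advancing time (a new reading comes with each control period).
- viewer.get_image(name): name is "scene" or "top"; returns (picture, depth): 420x560x3 uint8, red, green, blue; 420x560 float32, m along the optical axis (not along the pixel's ray), 0 where there is no reading.
- viewer.camera_info(name): a dict with "camera_matrix" (3x3 intrinsics, pixels), "k1" (the pictures are not rectified: a ray, as slopes to the right and down, at radius r is drawn at 1 + k1 r^2 times it, then the intrinsics apply), "R" (3x3) and "t" (3): a world point X has camera coordinates R X + t. Camera axes: x right, y down, z forward; pixel columns grow to the right and rows downward; lengths in m; the calibration is good to about 2 mm. A picture is of the moment at which its call begins. camera_info takes no time and is no camera call.
- manip.finish_job(): hands the job in, once; it reports no verdict.
The state is a dict: "time_s": time; "q": joint angles; "joint_velocities": joint speeds; "joint_efforts": joint torques, N m; "tool_pos": TCP position; "tool_rot": TCP orientation; "ft_force": force on the tool from outside, world axes, zero at the start; "wrist_torque": the same for the moment, N m; "finger_gap": finger opening in m.
Only numpy, scipy, OpenCV 4.12 (cv2) and the standard library are available. Lean on these libraries where they do the work, as an engineer would, in place of code of your own. Each camera call takes 0.05 s, during which the arm holds its last target. There are 200 camera calls.

### The job

Pack the cooling carrier for transport: put the four containers that are closed with a cap into the carrier, each upright and fully down in the pocket of its own shape and size, set in gently and not dropped. Leave the two open, uncapped containers standing where they are.

Things in the scene. Friction and masses are not known exactly. Their poses are not given: they have to be found in the camera images.
- jar_mid (a point): The closed wide jar: white plastic, round, 54 mm across and 76 mm tall in all; smooth body up to 58 mm, then a grey ribbed screw cap 51 mm across. About 160 g. The point is on its axis, half-way up; z is up along the axis.
- slim_mid (a point): The closed slim bottle: white plastic, round, 32 mm across and 90 mm tall in all; body up to 72 mm, then a grey ribbed cap 26 mm across. About 80 g. The point is on its axis, half-way up; z is up along the axis.
- square_mid (a point): The closed square bottle: white plastic, 42 x 42 mm in plan and 84 mm tall in all; body up to 66 mm, then a round grey ribbed cap 32 mm across. About 130 g. The point is on its axis, half-way up; z is up along the axis. x and y are square to its sides.
- flat_mid (a point): The closed flat bottle: white plastic, oblong, 56 x 28 mm in plan and 80 mm tall in all; body up to 64 mm, then a round grey ribbed cap 23 mm across. About 110 g. The point is on its axis, half-way up; z is up along the axis. x runs along its 56 mm length, y across its 28 mm width.
- open_jar_mid (a point): A look-alike: the same wide white jar, 54 mm across, but open, with no cap: a short white neck 47 mm across and a dark empty inside; 70 mm tall in all. Light (about 100 g). The point is on its axis, half-way up; z is up along the axis.
- open_slim_mid (a point): A look-alike: the same slim white bottle, 32 mm across, but open, with no cap: a short white neck 23 mm across and a dark empty inside; 84 mm tall in all. Very light (about 50 g). The point is on its axis, half-way up; z is up along the axis.
- jar_pocket (a point): The large round pocket, 66 mm across, for the wide jar: a recess 12 mm deep with a flat dark floor, amid an 86 x 86 mm aluminium block. The point is the centre of the pocket's mouth, level with the block's top, 24 mm above the table; z is up. The four blocks are fixed and fill a fixed grey 190 x 190 mm tray (rim 16 mm high) as two rows of two, 91 mm apart, all turned alike; which block is in which corner changes..
- slim_pocket (a point): The small round pocket, 44 mm across, for the slim bottle: a recess 12 mm deep with a flat dark floor, amid an 86 x 86 mm aluminium block. The point is the centre of the pocket's mouth, level with the block's top, 24 mm above the table; z is up. The four blocks are fixed and fill a fixed grey 190 x 190 mm tray (rim 16 mm high) as two rows of two, 91 mm apart, all turned alike; which block is in which corner changes..
- square_pocket (a point): The square pocket, 54 x 54 mm, sides along this point's x and y, for the square bottle: a recess 12 mm deep with a flat dark floor, amid an 86 x 86 mm aluminium block. The point is the centre of the pocket's mouth, level with the block's top, 24 mm above the table; z is up. The four blocks are fixed and fill a fixed grey 190 x 190 mm tray (rim 16 mm high) as two rows of two, 91 mm apart, all turned alike; which block is in which corner changes..
- flat_pocket (a point): The oblong pocket, 68 mm along this point's x by 40 mm along its y, for the flat bottle: a recess 12 mm deep with a flat dark floor, amid an 86 x 86 mm aluminium block. The point is the centre of the pocket's mouth, level with the block's top, 24 mm above the table; z is up. The four blocks are fixed and fill a fixed grey 190 x 190 mm tray (rim 16 mm high) as two rows of two, 91 mm apart, all turned alike; which block is in which corner changes..
Things that resemble listed ones, but are neither listed nor needed, are in the scene too. What is shaped like the part that bears jar_mid but purple or yellow is not meant.

How it is judged:
By the outcome, as a careful person would: the job done as asked, in the order asked, and still so for the second after the job is handed in, with the robot touching nothing.
It also fails if it takes over 106 s, if anything falls off the work surface, if the arm or the gripper's body presses on something with over 40 N, if the wrist force passes 120 N, or if a joint passes its speed limit or range.

## Working session

There is one attempt and no reset: what is moved stays moved. The work goes in short steps, Python scripts to look and compute and a tool call to move; the robot and the scene stay as the last step left them, time stands still between calls to the robot, and variables do not carry over. Pictures are saved under pics/ and viewed, about 12 in all and at most 16, crops included, and the job is handed in when it is done.

Besides the shell and the picture viewer there is one more tool, called after "Call:" as name(argument=value, ...), one argument or row to a line, values as JSON. arm_command: Moves the arm, as the interface text tells. Its arguments: {"type":"object","properties":{"deltas":{"type":"array"}},"required":["deltas"]}

```bash
mkdir -p pics
cat > h.py <<'E'
import numpy as np, cv2
from station import status, viewer, manip
def shot(n):
    im,d=viewer.get_image(n); return im,d
def save(name,im): cv2.imwrite('pics/'+name,cv2.cvtColor(im,cv2.COLOR_RGB2BGR))
def rays(n,uv):
    c=viewer.camera_info(n);K=np.array(c["camera_matrix"]);k1=c["k1"]
    uv=np.atleast_2d(np.float64(uv)); dst=np.array([k1,0,0,0,0.])
    p=cv2.undistortPoints(uv[:,None],K,dst)[:,0]
    R=np.array(c["R"]);t=np.array(c["t"])
    return -R.T@t, np.c_[p,np.ones(len(p))], R,t
def onz(n,uv,z):
    o,p,R,t=rays(n,uv); w=p@R
    return o+w*((z-o[2])/w[:,2])[:,None]
def cloud(n,d):
    v,u=np.mgrid[:d.shape[0],:d.shape[1]]
    o,p,R,t=rays(n,np.c_[u.ravel(),v.ravel()])
    return ((p*d.reshape(-1,1)-t)@R).reshape(*d.shape,3)
E
python3 - <<'E'
from h import *
for n in("scene","top"):
    im,d=shot(n); save(n+'0.png',im); np.savez(n+'0.npz',im=im,d=d)
    c=viewer.camera_info(n); print(n,c)
print(status.read_state())
E
```

```text
scene {'camera_matrix': array([[474.48655382,   0.        , 288.37801562],
       [  0.        , 474.48655382, 204.39871303],
       [  0.        ,   0.        ,   1.        ]]), 'k1': 0.014856734914672974, 'R': array([[ 0.17670808,  0.98401122, -0.02227497],
       [ 0.6213445 , -0.12907518, -0.77283285],
       [-0.76335134,  0.12272538, -0.63421858]]), 't': array([-0.02477838, -0.27423481,  1.4702927 ])}
top {'camera_matrix': array([[449.20526093,   0.        , 278.69238528],
       [  0.        , 449.20526093, 206.57392849],
       [  0.        ,   0.        ,   1.        ]]), 'k1': -0.022266250687925065, 'R': array([[-0.01732737, -0.9996836 ,  0.01823328],
       [-0.99379975,  0.01521656, -0.11013863],
       [ 0.10982633, -0.02002864, -0.99374898]]), 't': array([-0.09033951,  0.51109572,  0.88867293])}
{'time_s': 0.1, 'q': array([ 9.16204320e-01,  2.59271771e-01,  1.53597295e+00,  9.01922076e-06,
        1.34801978e+00, -2.02795890e-01]), 'joint_velocities': array([ 1.16742022e-03, -2.48105084e-03, -2.03040500e-03, -6.29391128e-04,
       -4.90146946e-04,  1.49818098e-05]), 'joint_efforts': array([ 2.30390142e-03, -4.46967959e+01, -2.91249543e+01, -3.42628518e-04,
        6.26910129e-03, -2.87967828e-05]), 'tool_pos': array([0.23979638, 0.49444005, 0.23055723]), 'tool_rot': array([ 2.23982591e-01,  9.74592787e-01, -7.58452658e-04, -3.51478962e-04]), 'ft_force': array([ 0.48451772,  0.15318818, -0.47787515]), 'wrist_torque': array([-0.08190482, -0.02642653, -0.03982365]), 'finger_gap': 0.08529878527322564}
```

View pics/scene0.png

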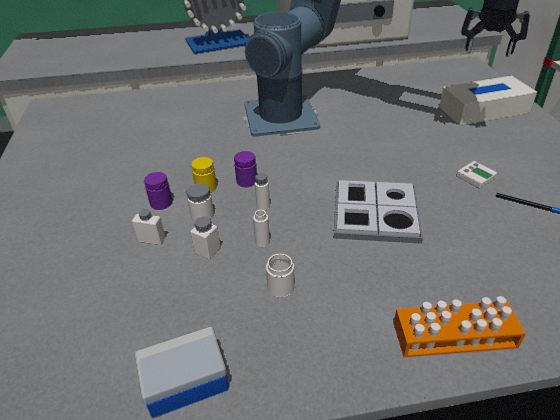

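View pics/top0.png

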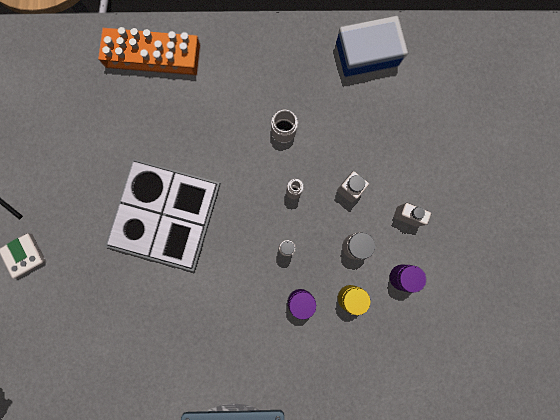

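```bash
cat > m.py <<'E'
from h import *
def rect(P): 
    (c,s,a)=cv2.minAreaRect(np.float32(P*1000)); return np.round(c,1),np.round(s,1),round(a,1)
if __name__=="__main__":
    T=np.load('top0.npz');S=np.load('scene0.npz')
    C={'top':cloud('top',T['d']),'scene':cloud('scene',S['d'])}
    P=C['top']; print('table z',np.median(P[150:400,230:260,2]))
    things=dict(jar=(361,246,.076),slim=(287,248,.09),square=(354,186,.084),flat=(418,212,.08),ojar=(285,120,.07),oslim=(295,187,.084))
    for k,(u,v,h) in things.items():
        c0=onz('top',(u,v),h)[0]
        for n in C:
            Q=C[n].reshape(-1,3); Q=Q[(np.hypot(*(Q[:,:2]-c0[:2]).T)<.045)&(Q[:,2]>.02)&(Q[:,2]<.12)]
            top=Q[Q[:,2]>h-.006]; 
            mid=Q[(Q[:,2]>h-.026)&(Q[:,2]<h-.014)]
            print(k,n,len(Q),'zmax',np.percentile(Q[:,2],98).round(4) if len(Q) else 0,'cap',rect(top[:,:2]) if len(top)>3 else 0,'sh',rect(mid[:,:2]) if len(mid)>3 else 0)
    im=T['im']; g=cv2.cvtColor(im,cv2.COLOR_RGB2GRAY)
    m=np.uint8(g>165); m[:,:100]=0;m[:,230:]=0;m[:150]=0;m[280:]=0
    v,u=np.nonzero(cv2.morphologyEx(m,cv2.MORPH_OPEN,np.ones((3,3))))
    print('blocks',rect(onz('top',np.c_[u,v],.024)[:,:2]))
    for u,v in((147,186),(191,199),(134,230),(178,241)):
        dk=np.uint8(g<60);nl,L,st,ce=cv2.connectedComponentsWithStats(dk)
        vv,uu=np.nonzero(L==L[v,u]); print((u,v),len(uu),rect(onz('top',np.c_[uu,vv],.018)[:,:2]))
    q=cv2.resize(im[100:290,100:450],None,fx=2.28,fy=2.28,interpolation=cv2.INTER_CUBIC); save('crop1.png',q)
E
python3 m.py
```

```text
table z 0.00026815166087457414
jar top 682 zmax 0.079 cap (array([ 426.7, -255.2]), array([50. , 50.7]), 40.7) sh (array([ 427. , -243.6]), array([53.2, 28.7]), 0.1)
jar scene 707 zmax 0.0778 cap (array([ 430. , -256.6]), array([50.7, 50.5]), 53.3) sh (array([ 440.7, -257.9]), array([52. , 32.5]), 88.3)
slim top 211 zmax 0.0929 cap (array([ 424.9, -111.8]), array([25.4, 25.4]), 43.3) sh (array([ 425.2, -111.5]), array([29.1, 28.9]), 88.9)
slim scene 390 zmax 0.0911 cap (array([ 427.6, -113.6]), array([25. , 24.3]), 17.5) sh (array([ 432.9, -113.3]), array([30.1, 21.4]), 81.0)
square top 527 zmax 0.0866 cap (array([ 547.3, -249.4]), array([31.6, 32.3]), 49.3) sh (array([ 547.6, -249.3]), array([42. , 42.2]), 49.2)
square scene 759 zmax 0.0853 cap (array([ 550.5, -249.6]), array([30.5, 33. ]), 87.2) sh (array([ 550.5, -249.6]), array([43.1, 43.3]), 48.8)
flat top 548 zmax 0.0821 cap (array([ 488.4, -369. ]), array([22.4, 21.8]), 86.4) sh (array([ 488.5, -369.2]), array([56. , 28.4]), 66.6)
flat scene 691 zmax 0.0809 cap (array([ 490.5, -370.1]), array([23.5, 22.4]), 71.5) sh (array([ 4
[... 221 characters left out ...]
679.6, -112.5]), array([43.7, 47. ]), 79.8) sh (array([ 681.3, -111.5]), array([50.3, 54.2]), 61.2)
oslim top 214 zmax 0.086 cap (array([ 544.4, -130.3]), array([20.5, 21.8]), 44.1) sh (array([ 543.8, -131.3]), array([25.2, 31.5]), 57.2)
oslim scene 416 zmax 0.0844 cap (array([ 546.9, -131. ]), array([20.8, 25.4]), 82.3) sh (array([ 549.4, -132.2]), array([29.8, 28. ]), 39.6)
blocks (array([499.7, 141.7]), array([176.4, 176.6]), 73.7)
(147, 186) 734 (array([556. , 173.2]), array([63.1, 62.1]), 0.7)
(191, 199) 644 (array([530.9,  85.6]), array([52.4, 52.9]), 73.8)
(134, 230) 332 (array([469.2, 199.5]), array([41.4, 38.9]), 0.9)
(178, 241) 606 (array([443.5, 111.5]), array([38.2, 66.6]), 73.5)
```

View pics/crop1.png

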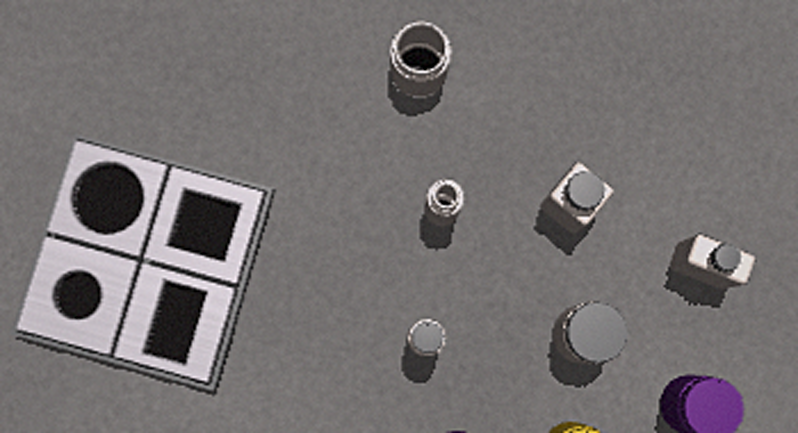

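Candidates in the top view: for the closed jar, grey cap (361,246) against purple (302,304) and (410,278), yellow (356,300) and the open jar (285,125). For the closed slim bottle, (287,248) against the open one at (295,187). Square bottle (354,186) and flat bottle (416,214) have no look-alikes. The crop confirms the grey caps on the four I chose. The pockets are round large (147,186), square (191,199), round small (134,230) and oblong (178,241).

```bash
cat > plan.py <<'E'
import sys
from h import *
def cur():
    s=status.read_state(); q=s['tool_rot']; from scipy.spatial.transform import Rotation as Ro
    y=Ro.from_quat(q).as_matrix()[:,1]; z=Ro.from_quat(q).as_matrix()[:,2]
    return s,np.array(s['tool_pos'])*1000,np.degrees(np.arctan2(y[1],y[0])),z
def go(p,psi,tgt,tpsi,ms=50,mr=9):
    """rows cm/deg in tool axes (tool down): x at psi+90, y at psi, z down"""
    tgt=np.float64(tgt);d=tgt-p;dr=tpsi-psi
    n=max(1,int(np.ceil(max(np.linalg.norm(d)/ms,abs(dr)/mr)))); rows=[]
    for i in range(n):
        w=d/n; a=np.radians(psi)
        r=[-w[0]*np.sin(a)+w[1]*np.cos(a), w[0]*np.cos(a)+w[1]*np.sin(a), -w[2]]
        rows.append(([round(v/10,2) for v in r],[0,0,round(-dr/n,1)])); psi+=dr/n
    return rows,tgt,tpsi
if __name__=="__main__":
    # args: x,y,z,psi[,maxstep] ... mm/deg
    s,p,psi,z=cur(); print('t',s['time_s'],'p',p.round(1),'psi',round(psi,1),'z',z.round(4),'gap',round(s['finger_gap'],4),'F',s['ft_force'].round(1))
    for a in sys.argv[1:]:
        a=[float(v) for v in a.split(',')]
        if a[3]-psi>180: psi+=360
        if psi-a[3]>180: psi-=360
        r,p,psi=go(p,psi,a[:3],a[3],*(a[4:5]))
        print('->',a,len(r))
        for x in r: print('  ',list(x))
E
python3 - <<'E'
from h import *
from m import rect
S=np.load('scene0.npz');im=S['im'];g=cv2.cvtColor(im,cv2.COLOR_RGB2GRAY)
P=cloud('scene',S['d']); m=(P[...,2]>.021)&(P[...,2]<.03)&(g>130)&(abs(P[...,0]-.5)<.15)&(abs(P[...,1]-.14)<.15)
v,u=np.nonzero(cv2.morphologyEx(np.uint8(m),cv2.MORPH_OPEN,np.ones((3,3))))
print(rect(onz('scene',np.c_[u,v],.024)[:,:2]),np.median(P[m][:,2]))
print(onz('top',[(302,304),(356,300),(410,278)],.076).round(3))
E
python3 plan.py 426,-113,200,-61 426,-113,28,-61
```

```text
(array([501.2, 140.9]), array([176.5, 178.1]), 73.6) 0.023976681847299647
[[ 0.318 -0.139  0.076]
 [ 0.323 -0.242  0.076]
 [ 0.363 -0.347  0.076]]
t 0.1 p [239.8 494.4 230.6] psi 64.1 z [-0.001  -0.0013 -1.    ] gap 0.0853 F [ 0.5  0.2 -0.5]
-> [426.0, -113.0, 200.0, -61.0] 14
   [[np.float64(-3.09), np.float64(-3.32), np.float64(0.22)], [0, 0, np.float64(8.9)]]
   [[np.float64(-3.57), np.float64(-2.8), np.float64(0.22)], [0, 0, np.float64(8.9)]]
   [[np.float64(-3.96), np.float64(-2.21), np.float64(0.22)], [0, 0, np.float64(8.9)]]
   [[np.float64(-4.26), np.float64(-1.57), np.float64(0.22)], [0, 0, np.float64(8.9)]]
   [[np.float64(-4.45), np.float64(-0.89), np.float64(0.22)], [0, 0, np.float64(8.9)]]
   [[np.float64(-4.53), np.float64(-0.19), np.float64(0.22)], [0, 0, np.float64(8.9)]]
   [[np.float64(-4.51), np.float64(0.52), np.float64(0.22)], [0, 0, np.float64(8.9)]]
   [[np.float64(-4.37), np.float64(1.21), np.float64(0.22)], [0, 0, np.float64(8.9)]]
   [[np.float64(-4.13), np.float64(1.88), np.float64(0.22)], [0, 0, np.float64(8.9)]]
   [[np.float64(-3.79), np.float64(2.5), np.float64(0.22)], [0, 0, np.float64(8.9)]]
   [[np.float64(-3.36), np.float64(3.05), np.float64(0.22)], [0, 0, np.float64(8.9)]]
   [[np.float64(-2.84), np.float64(3.54), np.float64(0.22)], [0, 0, np.float64(8.9)]]
   [[np.float64(-2.26), np.float64(3.94), np.float64(0.22)], [0, 0, np.float64(8.9)]]
   [[np.float64(-1.62), np.float64(4.24), np.float64(0.22)], [0, 0, np.float64(8.9)]]
-> [426.0, -113.0, 28.0, -61.0] 4
   [[np.float64(0.0), np.float64(0.0), np.float64(4.3)], [0, 0, -0.0]]
   [[np.float64(0.0), np.float64(0.0), np.float64(4.3)], [0, 0, -0.0]]
   [[np.float64(0.0), np.float64(0.0), np.float64(4.3)], [0, 0, -0.0]]
   [[np.float64(0.0), np.float64(0.0), np.float64(4.3)], [0, 0, -0.0]]
```

Call:
arm_command(
  deltas=[
    [[-3.1, -3.3, 0.2], [0, 0, 8.9], 8],
    [[-3.6, -2.8, 0.2], [0, 0, 8.9], 8],
    [[-4.0, -2.2, 0.2], [0, 0, 8.9], 8],
    [[-4.3, -1.6, 0.2], [0, 0, 8.9], 7],
    [[-4.4, -0.9, 0.2], [0, 0, 8.9], 7],
  ],
)

```text
time_s: 0.72
tool_pos: [0.3074, 0.2762, 0.221]
tool_rot: [0.578, 0.816, -0.0, -0.0]
ft_force: [0.8, -0.1, -0.4]
finger_gap: 0.0701
```

Call:
arm_command(
  deltas=[
    [[-4.5, -0.2, 0.2], [0, 0, 8.9], 7],
    [[-4.5, 0.5, 0.2], [0, 0, 8.9], 7],
    [[-4.4, 1.2, 0.2], [0, 0, 8.9], 7],
    [[-4.1, 1.9, 0.2], [0, 0, 8.9], 7],
    [[-3.8, 2.5, 0.2], [0, 0, 8.9], 7],
  ],
)

```text
time_s: 1.35
tool_pos: [0.3747, 0.0599, 0.2111]
tool_rot: [0.844, 0.536, 0.0, -0.0]
ft_force: [0.2, 0.5, 0.2]
finger_gap: 0.0699
```

Call:
arm_command(
  deltas=[
    [[-3.4, 3.1, 0.2], [0, 0, 8.9], 7],
    [[-2.8, 3.5, 0.2], [0, 0, 8.9], 7],
    [[-2.3, 3.9, 0.2], [0, 0, 8.9], 7],
    [[-1.6, 4.2, 0.2], [0, 0, 8.9], 7],
    [[0, 0, 0], [0, 0, 0], 7],
  ],
)

```text
time_s: 1.98
tool_pos: [0.4292, -0.1141, 0.2028]
tool_rot: [0.968, 0.253, -0.0, 0.0]
ft_force: [-0.5, 0.7, 0.5]
finger_gap: 0.0699
```

Call:
arm_command(
  deltas=[
    [[-0.2, -0.2, 4.5], [0, 0, 0], 7],
    [[0, 0, 4.5], [0, 0, 0], 7],
    [[0, 0, 4.5], [0, 0, 0], 7],
    [[0, 0, 4.0], [0, 0, 0], 7],
    [[0, 0, 0], [0, 0, 0], 7],
  ],
)

```text
time_s: 2.6
tool_pos: [0.4231, -0.1084, 0.0261]
tool_rot: [0.967, 0.256, -0.003, -0.003]
ft_force: [-1.0, -0.3, 0.3]
finger_gap: 0.0701
```

```bash
python3 - <<'E'
from h import *
im,d=shot('scene'); save('s1.png',cv2.resize(im[130:330,130:430],None,fx=2.4,fy=2.4))
E
python3 plan.py
```

```text
t 2.65 p [ 424.7 -109.5   27.8] psi -60.4 z [-0.0032  0.0019 -1.    ] gap 0.0701 F [0.1 0.  0. ]
```

View pics/s1.png

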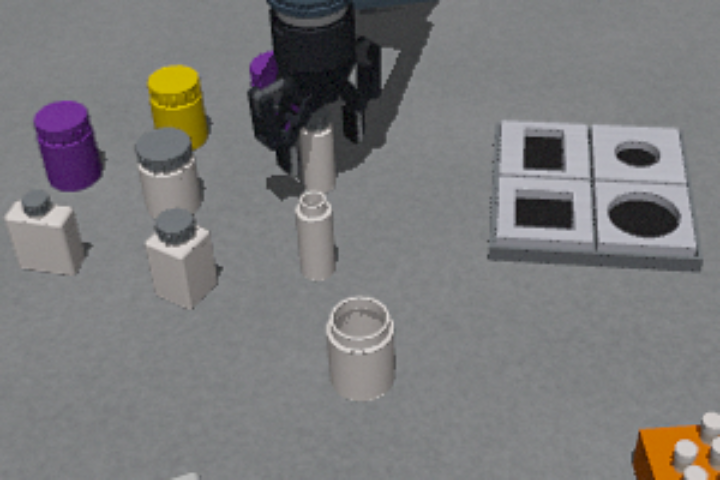

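Call:
arm_command(
  deltas=[
    [[0, 0.3, 0], [0, 0, 0], 7],
    [[0, 0, 0], [0, 0, 0], 4],
    [[0, 0, 0], [0, 0, 0], 0],
    [[0, 0, 0], [0, 0, 0], 0],
    [[0, 0, 0], [0, 0, 0], 0],
  ],
)

```text
time_s: 3.28
tool_pos: [0.428, -0.1136, 0.0293]
tool_rot: [0.967, 0.255, 0.001, 0.001]
ft_force: [-1.2, 0.2, 6.9]
finger_gap: 0.0308
```

```bash
python3 plan.py 426,-113,150,-61 469.6,197.8,150,-61 469.6,197.8,40,-61,30 | sed 's/np.float64(\([^)]*\))/\1/g'
```

```text
t 3.275 p [ 428.  -113.6   29.3] psi -60.5 z [ 1.6e-03 -8.0e-04 -1.0e+00] gap 0.0308 F [-1.2  0.2  6.9]
-> [426.0, -113.0, 150.0, -61.0] 3
   [[-0.05, -0.05, -4.02], [0, 0, 0.2]]
   [[-0.05, -0.05, -4.02], [0, 0, 0.2]]
   [[-0.05, -0.05, -4.02], [0, 0, 0.2]]
-> [469.6, 197.8, 150.0, -61.0] 7
   [[2.7, -3.58, -0.0], [0, 0, -0.0]]
   [[2.7, -3.58, -0.0], [0, 0, -0.0]]
   [[2.7, -3.58, -0.0], [0, 0, -0.0]]
   [[2.7, -3.58, -0.0], [0, 0, -0.0]]
   [[2.7, -3.58, -0.0], [0, 0, -0.0]]
   [[2.7, -3.58, -0.0], [0, 0, -0.0]]
   [[2.7, -3.58, -0.0], [0, 0, -0.0]]
-> [469.6, 197.8, 40.0, -61.0, 30.0] 4
   [[0.0, 0.0, 2.75], [0, 0, -0.0]]
   [[0.0, 0.0, 2.75], [0, 0, -0.0]]
   [[0.0, 0.0, 2.75], [0, 0, -0.0]]
   [[0.0, 0.0, 2.75], [0, 0, -0.0]]
```

Call:
arm_command(
  deltas=[
    [[0, 0, -2], [0, 0, 0], 0],
    [[0, 0, -5], [0, 0, 0], 0],
    [[0, 0, -5], [0, 0, 0], 0],
    [[2.7, -3.6, 0], [0, 0, 0], 0],
    [[2.7, -3.6, 0], [0, 0, 0], 0],
  ],
)

```text
time_s: 3.9
tool_pos: [0.4394, -0.0237, 0.1495]
tool_rot: [0.967, 0.254, 0.001, 0.001]
ft_force: [0.6, 0.2, -1.1]
finger_gap: 0.0307
```

Call:
arm_command(
  deltas=[
    [[2.7, -3.6, 0], [0, 0, 0], 0],
    [[2.7, -3.6, 0], [0, 0, 0], 0],
    [[2.7, -3.6, 0], [0, 0, 0], 0],
    [[2.7, -3.6, 0], [0, 0, 0], 0],
    [[2.5, -3.4, 0], [0, 0, 0], 0],
  ],
)

```text
time_s: 4.53
tool_pos: [0.4668, 0.1979, 0.1485]
tool_rot: [0.967, 0.255, 0.0, 0.0]
ft_force: [0.4, 1.0, -0.9]
finger_gap: 0.0308
```

Call:
arm_command(
  deltas=[
    [[0, 0, 2], [0, 0, 0], 0],
    [[0, 0, 2], [0, 0, 0], 0],
    [[0, 0, 0], [0, 0, 0], 0],
  ],
)

```text
time_s: 4.9
tool_pos: [0.4654, 0.1962, 0.1071]
tool_rot: [0.967, 0.255, -0.002, -0.0]
ft_force: [1.0, 0.3, -0.7]
finger_gap: 0.0307
```

```bash
python3 - <<'E'
from h import *
im,d=shot('scene'); save('s2.png',cv2.resize(im[90:290,260:490],None,fx=2.6,fy=2.6))
E
python3 plan.py 469.6,197.8,60,-61 | sed 's/np.float64(\([^)]*\))/\1/g'
```

```text
t 4.95 p [466.4 196.2 108.1] psi -60.5 z [-1.6e-03 -3.0e-04 -1.0e+00] gap 0.0303 F [ 0.5  0.2 -0.8]
-> [469.6, 197.8, 60.0, -61.0] 1
   [[0.36, 0.02, 4.81], [0, 0, 0.5]]
```

View pics/s2.png

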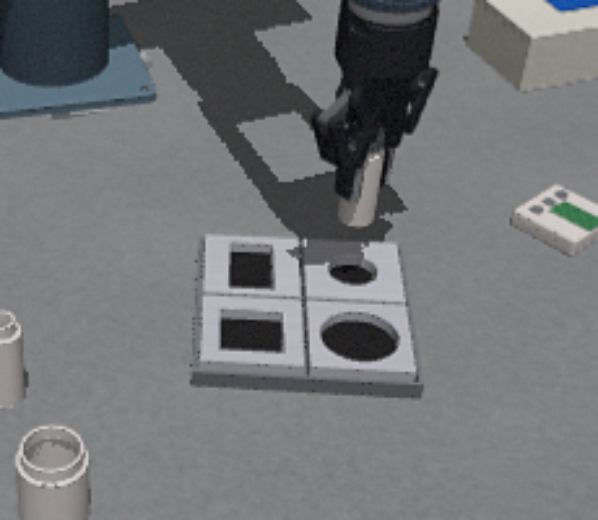

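```bash
cat > tilt.py <<'E'
from h import *
def pts(x,y,z0,z1,r=.045,cams=('scene','top'),ims=None):
    out={}
    for n in cams:
        im,d=shot(n); P=cloud(n,d).reshape(-1,3); c=im.reshape(-1,3).astype(int)
        k=(np.hypot(P[:,0]-x,P[:,1]-y)<r)&(P[:,2]>z0)&(P[:,2]<z1)&(c.min(1)>75)&(d.ravel()>0)
        out[n]=P[k]
    return out
if __name__=="__main__":
    import sys
    x,y,z0,z1=map(float,sys.argv[1:5])
    for n,Q in pts(x/1e3,y/1e3,z0/1e3,z1/1e3).items():
        print(n,len(Q))
        for z in np.arange(z0/1e3,z1/1e3,.008):
            q=Q[(Q[:,2]>=z)&(Q[:,2]<z+.008)]
            if len(q)>4: print(round(z*1e3+4),len(q),'x',(np.percentile(q[:,0],[5,50,95])*1e3).round(1),'y',(np.percentile(q[:,1],[5,50,95])*1e3).round(1))
E
python3 tilt.py 466 196 70 180
```

```text
scene 299
82 29 x [461.7 477.8 481.3] y [180.4 188.8 202.2]
90 41 x [466.5 477.1 481.3] y [180.7 190.1 205.5]
98 41 x [466.7 477.8 480. ] y [180.3 190.9 203.9]
106 25 x [472.1 479.6 481.3] y [180.9 194.2 208.8]
114 33 x [465.7 480.3 485.2] y [180.2 195.7 218.4]
122 27 x [468.  479.7 486.3] y [181.7 196.5 216. ]
130 27 x [475.8 480.1 485.9] y [181.8 194.9 206.8]
138 26 x [473.1 480.6 486.5] y [183.5 196.1 208.5]
146 30 x [464.1 479.7 485. ] y [185.4 197.9 213.9]
154 19 x [455.8 476.1 480.3] y [191.6 197.7 234.2]
top 22
146 6 x [450.9 454.8 458.7] y [184.  186.6 191. ]
154 12 x [450.4 453.8 459.7] y [181.6 188.1 193.7]
```

The image lean matches the perspective of a vertical at that pixel (the nadir point gives about 8°), so the bottle is upright.

Call:
arm_command(
  deltas=[
    [[0.35, 0, 2], [0, 0, 0], 0],
    [[0, 0, 2], [0, 0, 0], 0],
    [[0, 0, 1.5], [0, 0, 0], 0],
    [[0, 0, 0.5], [0, 0, 0], 0],
    [[0, 0, 0], [0, 0, 0], 0],
  ],
)

```text
time_s: 5.68
tool_pos: [0.4702, 0.198, 0.0485]
tool_rot: [0.967, 0.255, 0.0, 0.0]
ft_force: [0.2, -0.8, -0.2]
finger_gap: 0.0307
```

Call:
arm_command(
  deltas=[
    [[0, 0, 0], [0, 0, 0], 0],
    [[0, 0, 0.1], [0, 0, 0], 0],
    [[0, 0, 0.1], [0, 0, 0], 0],
    [[0, 0, 0.1], [0, 0, 0], 0],
    [[0, 0, 0], [0, 0, 0], 0],
  ],
)

```text
time_s: 6.3
tool_pos: [0.4699, 0.198, 0.0452]
tool_rot: [0.967, 0.255, -0.0, -0.0]
ft_force: [0.3, 0.9, -1.0]
finger_gap: 0.0306
```

Call:
arm_command(
  deltas=[
    [[0, 0, 0.1], [0, 0, 0], 0],
    [[0, 0, 0.1], [0, 0, 0], 0],
    [[0, 0, 0.1], [0, 0, 0], 0],
    [[0, 0, 0.1], [0, 0, 0], 0],
    [[0, 0, 0], [0, 0, 0], 0],
  ],
)

```text
time_s: 6.92
tool_pos: [0.47, 0.198, 0.0414]
tool_rot: [0.967, 0.255, -0.0, 0.0]
ft_force: [-0.9, 0.0, 2.1]
finger_gap: 0.0309
```

Call:
arm_command(
  deltas=[
    [[0, 0, 0.1], [0, 0, 0], 0],
    [[0, 0, 0], [0, 0, 0], 0],
    [[0, 0, 0], [0, 0, 0], 5.5],
    [[0, 0, 0], [0, 0, 0], 5.5],
    [[0, 0, 0], [0, 0, 0], 5.5],
  ],
)

```text
time_s: 7.55
tool_pos: [0.4699, 0.198, 0.0401]
tool_rot: [0.967, 0.255, -0.0, -0.0]
ft_force: [-0.5, -1.5, -0.3]
finger_gap: 0.055
```

Call:
arm_command(
  deltas=[
    [[0, 0, -2], [0, 0, 0], 5.5],
    [[0, 0, -4], [0, 0, 0], 5.5],
    [[0, 0, -5], [0, 0, 0], 5.5],
    [[0, 0, -5], [0, 0, 0], 8],
    [[0, 0, 0], [0, 0, 0], 8],
  ],
)

```text
time_s: 8.18
tool_pos: [0.4727, 0.1986, 0.2046]
tool_rot: [0.967, 0.255, 0.004, 0.0]
ft_force: [0.1, -0.2, -0.3]
finger_gap: 0.0801
```

```bash
python3 tilt.py 470 198 20 120 | grep -v nothing; python3 plan.py 428.5,-256,190,-61,58 | sed 's/np.float64(\([^)]*\))/\1/g'
```

```text
scene 865
24 488 x [438.7 481.  509.1] y [160.6 190.1 236. ]
32 39 x [469.2 480.7 486.1] y [181.4 189.9 206.8]
40 36 x [467.4 481.  486.2] y [182.7 191.1 208.3]
48 37 x [471.1 482.3 485.2] y [182.3 191.5 206.7]
56 40 x [468.7 481.1 484.9] y [181.8 189.6 206.4]
64 36 x [472.8 481.8 485.9] y [182.4 194.5 208.4]
72 44 x [468.3 480.7 485.2] y [182.2 190.  207.9]
80 50 x [468.5 480.3 485.2] y [183.1 191.9 209.5]
88 28 x [468.3 478.3 483.6] y [183.4 190.5 205.7]
96 11 x [462.1 478.2 482.6] y [187.1 194.9 207.6]
104 56 x [460.3 470.1 479.8] y [187.2 197.4 207.9]
top 1179
24 942 x [432.2 468.3 507.3] y [159.8 190.9 235.1]
32 9 x [439.9 464.  509.3] y [171.6 185.5 215. ]
40 5 x [471.8 475.5 479.4] y [181.5 183.8 186.7]
48 6 x [471.6 475.8 479.1] y [182.7 183.8 186.6]
56 5 x [472.7 476.3 480.2] y [182.4 184.9 188.1]
80 32 x [453.6 466.8 482.3] y [182.7 188.2 201.5]
88 27 x [454.1 466.7 480.1] y [182.1 186.2 194.7]
96 22 x [458.6 472.7 481.1] y [188.7 200.  207.7]
104 124 x [458.3 467.7 477.2] y [187.7 197.2 207.4]
t 8.275 p [470.  198.  200.4] psi -60.5 z [ 7.e-04  1.e-04 -1.e+00] gap 0.08 F [-0.5  0.1 -0.1]
-> [428.5, -256.0, 190.0, -61.0, 58.0] 8
   [[-3.25, 4.68, 0.13], [0, 0, 0.1]]
   [[-3.24, 4.69, 0.13], [0, 0, 0.1]]
   [[-3.24, 4.69, 0.13], [0, 0, 0.1]]
   [[-3.23, 4.69, 0.13], [0, 0, 0.1]]
   [[-3.23, 4.7, 0.13], [0, 0, 0.1]]
   [[-3.22, 4.7, 0.13], [0, 0, 0.1]]
   [[-3.22, 4.71, 0.13], [0, 0, 0.1]]
   [[-3.21, 4.71, 0.13], [0, 0, 0.1]]
```

Slim bottle is in: upright, top at about 103 mm (12+90 expected), centred. Jar next.

Call:
arm_command(
  deltas=[
    [[-3.2, 4.7, 0.1], [0, 0, 0], 8],
    [[-3.2, 4.7, 0.1], [0, 0, 0], 8],
    [[-3.2, 4.7, 0.1], [0, 0, 0], 8],
    [[-3.2, 4.7, 0.1], [0, 0, 0], 8],
    [[-3.2, 4.7, 0.1], [0, 0, 0], 8],
  ],
)

```text
time_s: 8.9
tool_pos: [0.4451, -0.0865, 0.1935]
tool_rot: [0.967, 0.255, -0.001, -0.001]
ft_force: [1.7, -0.3, -0.2]
finger_gap: 0.08
```

Call:
arm_command(
  deltas=[
    [[-3.2, 4.7, 0.1], [0, 0, 0], 8],
    [[-3.2, 4.7, 0.1], [0, 0, 0], 8],
    [[-3.2, 4.7, 0.1], [0, 0, 0], 8],
    [[0, 0, 0], [0, 0, 0], 8],
    [[0, 0, 0], [0, 0, 0], 8],
  ],
)

```text
time_s: 9.52
tool_pos: [0.4315, -0.2543, 0.1906]
tool_rot: [0.967, 0.254, -0.001, -0.002]
ft_force: [-0.2, -0.2, -0.3]
finger_gap: 0.0802
```

```bash
python3 plan.py 428.5,-256,120,-61,58  | sed 's/np.float64(\([^)]*\))/\1/g'
```

```text
t 9.525 p [ 431.5 -254.3  190.6] psi -60.5 z [-0.0026  0.0031 -1.    ] gap 0.0802 F [-0.2 -0.2 -0.3]
-> [428.5, -256.0, 120.0, -61.0, 58.0] 2
   [[-0.17, 0.0, 3.53], [0, 0, 0.2]]
   [[-0.17, 0.0, 3.53], [0, 0, 0.2]]
```

Call:
arm_command(
  deltas=[
    [[-0.3, 0, 3], [0, 0, 0], 8],
    [[0, 0, 3.5], [0, 0, 0], 8],
    [[0, 0, 4], [0, 0, 0], 8],
    [[0, 0, 4], [0, 0, 0], 8],
    [[0, 0, 2.1], [0, 0, 0], 8],
  ],
)

```text
time_s: 10.15
tool_pos: [0.4288, -0.2534, 0.024]
tool_rot: [0.967, 0.256, -0.001, -0.002]
ft_force: [0.1, -0.2, 0.3]
finger_gap: 0.0799
```

Call:
arm_command(
  deltas=[
    [[0, 0, 0], [0, 0, 0], 8],
    [[0, 0, 0], [0, 0, 0], 6.5],
  ],
)

```text
time_s: 10.4
tool_pos: [0.4304, -0.2561, 0.027]
tool_rot: [0.967, 0.255, 0.0, 0.0]
ft_force: [-0.2, -0.0, -1.2]
finger_gap: 0.0655
```

Call:
arm_command(
  deltas=[
    [[0, 0, 0], [0, 0, 0], 4],
    [[0, 0, 0], [0, 0, 0], 2],
    [[0, 0, 0], [0, 0, 0], 2],
    [[0, 0, 0], [0, 0, 0], 2],
  ],
)

```text
time_s: 10.9
tool_pos: [0.4308, -0.257, 0.0279]
tool_rot: [0.967, 0.255, 0.001, 0.001]
ft_force: [0.5, 2.5, 6.8]
finger_gap: 0.0525
```

```bash
python3 plan.py 428.5,-256,145,-61,58 557,172.2,145,-61,58  | sed 's/np.float64(\([^)]*\))/\1/g'
```

```text
t 10.9 p [ 430.8 -257.    27.9] psi -60.5 z [ 0.0023 -0.0012 -1.    ] gap 0.0525 F [0.5 2.5 6.8]
-> [428.5, -256.0, 145.0, -61.0, 58.0] 3
   [[-0.05, -0.07, -3.9], [0, 0, 0.2]]
   [[-0.05, -0.07, -3.9], [0, 0, 0.2]]
   [[-0.05, -0.07, -3.9], [0, 0, 0.2]]
-> [557.0, 172.2, 145.0, -61.0, 58.0] 8
   [[4.0, -3.9, -0.0], [0, 0, -0.0]]
   [[4.0, -3.9, -0.0], [0, 0, -0.0]]
   [[4.0, -3.9, -0.0], [0, 0, -0.0]]
   [[4.0, -3.9, -0.0], [0, 0, -0.0]]
   [[4.0, -3.9, -0.0], [0, 0, -0.0]]
   [[4.0, -3.9, -0.0], [0, 0, -0.0]]
   [[4.0, -3.9, -0.0], [0, 0, -0.0]]
   [[4.0, -3.9, -0.0], [0, 0, -0.0]]
```

Call:
arm_command(
  deltas=[
    [[0, 0, -2], [0, 0, 0], 2],
    [[0, 0, -5], [0, 0, 0], 2],
    [[0, 0, -5], [0, 0, 0], 2],
    [[4, -3.9, 0], [0, 0, 0], 2],
    [[4, -3.9, 0], [0, 0, 0], 2],
  ],
)

```text
time_s: 11.52
tool_pos: [0.4617, -0.1492, 0.1478]
tool_rot: [0.967, 0.254, 0.001, 0.001]
ft_force: [1.0, 0.6, -2.5]
finger_gap: 0.0526
```

Call:
arm_command(
  deltas=[
    [[4, -3.9, 0], [0, 0, 0], 2],
    [[4, -3.9, 0], [0, 0, 0], 2],
    [[4, -3.9, 0], [0, 0, 0], 2],
    [[4, -3.9, 0], [0, 0, 0], 2],
    [[4, -3.9, 0], [0, 0, 0], 2],
  ],
)

```text
time_s: 12.15
tool_pos: [0.5394, 0.1205, 0.1469]
tool_rot: [0.967, 0.255, 0.001, 0.0]
ft_force: [1.2, -0.6, -1.4]
finger_gap: 0.0524
```

Call:
arm_command(
  deltas=[
    [[3.8, -3.9, 0], [0, 0, 0], 2],
    [[0, 0, 2], [0, 0, 0], 2],
    [[0, 0, 2], [0, 0, 0], 2],
    [[0, 0, 0], [0, 0, 0], 2],
    [[0, 0, 0], [0, 0, 0], 2],
  ],
)

```text
time_s: 12.78
tool_pos: [0.5533, 0.1713, 0.1072]
tool_rot: [0.967, 0.255, 0.001, 0.0]
ft_force: [0.2, -0.1, -0.6]
finger_gap: 0.0522
```

```bash
python3 tilt.py 557 172 60 108 ; python3 plan.py 557,172.2,46,-61,58  | sed 's/np.float64(\([^)]*\))/\1/g'
```

```text
scene 250
80 29 x [547.1 571.4 578.2] y [144.9 157.3 181.6]
88 78 x [554.7 572.  578.2] y [143.3 158.4 185.4]
96 74 x [554.2 574.1 578.6] y [143.4 162.4 185.6]
104 69 x [559.6 574.4 578.9] y [145.1 159.7 186.2]
top 1
t 12.875 p [553.7 171.2 107.6] psi -60.5 z [ 2.1e-03  2.0e-04 -1.0e+00] gap 0.0526 F [ 0.2  1.3 -1.8]
-> [557.0, 172.2, 46.0, -61.0, 58.0] 2
   [[0.17, 0.04, 3.08], [0, 0, 0.2]]
   [[0.17, 0.04, 3.08], [0, 0, 0.2]]
```

Call:
arm_command(
  deltas=[
    [[0.35, 0.1, 1.5], [0, 0, 0], 2],
    [[0, 0, 2], [0, 0, 0], 2],
    [[0, 0, 2], [0, 0, 0], 2],
    [[0, 0, 0.8], [0, 0, 0], 2],
    [[0, 0, 0], [0, 0, 0], 2],
  ],
)

```text
time_s: 13.5
tool_pos: [0.5561, 0.1721, 0.0426]
tool_rot: [0.967, 0.255, -0.001, -0.0]
ft_force: [-0.3, -0.0, -1.4]
finger_gap: 0.0528
```

Call:
arm_command(
  deltas=[
    [[0, 0, 0.1], [0, 0, 0], 2],
    [[0, 0, 0.1], [0, 0, 0], 2],
    [[0, 0, 0.1], [0, 0, 0], 2],
    [[0, 0, 0.1], [0, 0, 0], 2],
    [[0, 0, 0], [0, 0, 0], 2],
  ],
)

```text
time_s: 14.12
tool_pos: [0.5566, 0.1723, 0.0399]
tool_rot: [0.967, 0.255, 0.0, 0.0]
ft_force: [-1.2, -0.6, 3.3]
finger_gap: 0.0526
```

Call:
arm_command(
  deltas=[
    [[0, 0, 0.1], [0, 0, 0], 2],
    [[0, 0, 0], [0, 0, 0], 2],
    [[0, 0, 0], [0, 0, 0], 7.5],
    [[0, 0, 0], [0, 0, 0], 7.5],
    [[0, 0, 0], [0, 0, 0], 7.5],
  ],
)

```text
time_s: 14.75
tool_pos: [0.5564, 0.1722, 0.038]
tool_rot: [0.967, 0.255, -0.0, -0.0]
ft_force: [-0.1, 0.6, 0.1]
finger_gap: 0.075
```

Call:
arm_command(
  deltas=[
    [[0, 0, -2], [0, 0, 0], 7.5],
    [[0, 0, -4], [0, 0, 0], 7.5],
    [[0, 0, -5], [0, 0, 0], 7.5],
    [[0, 0, -5], [0, 0, 0], 7.5],
    [[0, 0, 0], [0, 0, 0], 7],
  ],
)

```text
time_s: 15.38
tool_pos: [0.5592, 0.1726, 0.2031]
tool_rot: [0.967, 0.255, 0.005, 0.001]
ft_force: [-0.5, -0.2, -0.4]
finger_gap: 0.0702
```

```bash
python3 tilt.py 557 172 44 110 ; python3 plan.py 549,-249.5,190,-41,58  | sed 's/np.float64(\([^)]*\))/\1/g'
```

```text
scene 566
48 70 x [552.5 575.8 581.2] y [144.9 160.6 186.9]
56 78 x [555.6 576.4 581.4] y [144.7 159.6 187.9]
64 71 x [551.3 575.8 581.6] y [144.1 159.8 188.1]
72 71 x [551.9 572.8 581.7] y [145.8 160.9 188.5]
80 14 x [568.  577.1 578.6] y [148.2 163.9 187.3]
88 261 x [535.3 557.1 576.7] y [150.5 171.5 191.3]
top 559
48 5 x [561.4 565.4 568.3] y [147.3 147.8 150.2]
64 21 x [528.4 547.9 569.5] y [146.  150.1 166.9]
72 33 x [528.  545.2 570.6] y [145.6 151.1 171.3]
88 492 x [533.8 554.5 574. ] y [152.1 172.4 190.8]
t 15.475 p [556.4 172.3 198.4] psi -60.5 z [ 7.e-04  1.e-04 -1.e+00] gap 0.0701 F [ 0.  -0.4 -1.3]
-> [549.0, -249.5, 190.0, -41.0, 58.0] 8
   [[-2.68, 4.54, 0.11], [0, 0, -2.4]]
   [[-2.87, 4.42, 0.11], [0, 0, -2.4]]
   [[-3.05, 4.3, 0.11], [0, 0, -2.4]]
   [[-3.23, 4.16, 0.11], [0, 0, -2.4]]
   [[-3.41, 4.02, 0.11], [0, 0, -2.4]]
   [[-3.58, 3.88, 0.11], [0, 0, -2.4]]
   [[-3.74, 3.72, 0.11], [0, 0, -2.4]]
   [[-3.89, 3.56, 0.11], [0, 0, -2.4]]
```

Jar is in: upright, top at about 88 mm (12+76 expected), centre about (556,172). Square bottle next.

Call:
arm_command(
  deltas=[
    [[-2.7, 4.5, 0.1], [0, 0, -2.4], 7],
    [[-2.9, 4.4, 0.1], [0, 0, -2.4], 7],
    [[-3.05, 4.3, 0.1], [0, 0, -2.4], 7],
    [[-3.2, 4.2, 0.1], [0, 0, -2.4], 7],
    [[-3.4, 4.0, 0.1], [0, 0, -2.4], 7],
  ],
)

```text
time_s: 16.1
tool_pos: [0.5498, -0.0922, 0.1911]
tool_rot: [0.935, 0.355, -0.001, -0.001]
ft_force: [1.8, -0.1, 0.8]
finger_gap: 0.07
```

Call:
arm_command(
  deltas=[
    [[-3.6, 3.9, 0.1], [0, 0, -2.4], 7],
    [[-3.7, 3.7, 0.1], [0, 0, -2.4], 7],
    [[-3.9, 3.6, 0.1], [0, 0, -2.4], 7],
    [[0, 0, 0], [0, 0, 0], 7.5],
    [[0, 0, 0], [0, 0, 0], 7.5],
  ],
)

```text
time_s: 16.73
tool_pos: [0.5472, -0.2485, 0.1884]
tool_rot: [0.911, 0.412, -0.001, -0.002]
ft_force: [-0.2, -0.2, -0.7]
finger_gap: 0.0749
```

```bash
python3 plan.py 549,-249.5,24,-41,58  | sed 's/np.float64(\([^)]*\))/\1/g'
```

```text
t 16.725 p [ 547.2 -248.5  188.4] psi -41.3 z [-0.0029  0.0027 -1.    ] gap 0.0749 F [-0.2 -0.2 -0.7]
-> [549.0, -249.5, 24.0, -41.0, 58.0] 3
   [[0.02, 0.07, 5.48], [0, 0, -0.1]]
   [[0.02, 0.07, 5.48], [0, 0, -0.1]]
   [[0.02, 0.07, 5.48], [0, 0, -0.1]]
```

Call:
arm_command(
  deltas=[
    [[0, 0.1, 3], [0, 0, 0], 7.5],
    [[0, 0, 3.5], [0, 0, 0], 7.5],
    [[0, 0, 4], [0, 0, 0], 7.5],
    [[0, 0, 4], [0, 0, 0], 7.5],
    [[0, 0, 1.9], [0, 0, 0], 7.5],
  ],
)

```text
time_s: 17.35
tool_pos: [0.5473, -0.2466, 0.0234]
tool_rot: [0.911, 0.413, -0.001, -0.002]
ft_force: [0.0, -0.2, -0.6]
finger_gap: 0.0753
```

Call:
arm_command(
  deltas=[
    [[0, 0, 0], [0, 0, 0], 7.5],
    [[0, 0, 0], [0, 0, 0], 5.5],
    [[0, 0, 0], [0, 0, 0], 2],
    [[0, 0, 0], [0, 0, 0], 2],
    [[0, 0, 0], [0, 0, 0], 2],
  ],
)

```text
time_s: 17.98
tool_pos: [0.5498, -0.2503, 0.0279]
tool_rot: [0.911, 0.412, 0.001, 0.001]
ft_force: [-0.2, 0.8, 6.0]
finger_gap: 0.0415
```

```bash
python3 plan.py 549,-249.5,145,-41,58 531.4,84.8,145,-16.35,58  | sed 's/np.float64(\([^)]*\))/\1/g'
```

```text
t 17.975 p [ 549.8 -250.3   27.9] psi -41.3 z [ 0.0025 -0.0012 -1.    ] gap 0.0415 F [-0.2  0.8  6. ]
-> [549.0, -249.5, 145.0, -41.0, 58.0] 3
   [[0.0, -0.04, -3.9], [0, 0, -0.1]]
   [[0.0, -0.04, -3.9], [0, 0, -0.1]]
   [[0.0, -0.04, -3.9], [0, 0, -0.1]]
-> [531.4, 84.8, 145.0, -16.35, 58.0] 6
   [[4.01, -3.88, -0.0], [0, 0, -4.1]]
   [[4.28, -3.58, -0.0], [0, 0, -4.1]]
   [[4.53, -3.26, -0.0], [0, 0, -4.1]]
   [[4.75, -2.93, -0.0], [0, 0, -4.1]]
   [[4.95, -2.58, -0.0], [0, 0, -4.1]]
   [[5.12, -2.22, -0.0], [0, 0, -4.1]]
```

Call:
arm_command(
  deltas=[
    [[0, 0, -2], [0, 0, 0], 2],
    [[0, 0, -5], [0, 0, 0], 2],
    [[0, 0, -5.5], [0, 0, 0], 2],
    [[4.0, -3.9, 0], [0, 0, -4.1], 2],
    [[4.3, -3.6, 0], [0, 0, -4.1], 2],
  ],
)

```text
time_s: 18.6
tool_pos: [0.5432, -0.1378, 0.1523]
tool_rot: [0.879, 0.477, 0.001, 0.001]
ft_force: [0.5, 0.8, -2.6]
finger_gap: 0.0417
```

Call:
arm_command(
  deltas=[
    [[4.5, -3.3, 0], [0, 0, -4.1], 2],
    [[4.75, -2.9, 0], [0, 0, -4.1], 2],
    [[4.95, -2.6, 0], [0, 0, -4.1], 2],
    [[5.1, -2.2, 0], [0, 0, -4.1], 2],
    [[0, 0, 1], [0, 0, 0], 2],
  ],
)

```text
time_s: 19.23
tool_pos: [0.5322, 0.0882, 0.1419]
tool_rot: [0.801, 0.599, 0.001, 0.0]
ft_force: [-0.6, 0.1, -1.4]
finger_gap: 0.0414
```

Call:
arm_command(
  deltas=[
    [[0, 0, 1.5], [0, 0, 0], 2],
    [[0, 0, 1.5], [0, 0, 0], 2],
    [[0, 0, 0], [0, 0, 0], 2],
    [[0, 0, 0], [0, 0, 0], 2],
  ],
)

```text
time_s: 19.73
tool_pos: [0.5328, 0.0836, 0.1112]
tool_rot: [0.803, 0.596, -0.0, -0.0]
ft_force: [0.3, -0.0, -2.1]
finger_gap: 0.0421
```

```bash
python3 tilt.py 531 85 60 115 ; python3 plan.py 531.4,84.8,45,-16.35,58  | sed 's/np.float64(\([^)]*\))/\1/g'
```

```text
scene 204
88 49 x [529.3 552.7 558.1] y [59.6 77.  92.6]
96 57 x [542.3 551.9 558.4] y [58.3 75.2 95. ]
104 65 x [545.3 552.2 557.9] y [59.8 75.7 94. ]
112 31 x [545.6 556.  558.9] y [59.3 73.7 95.5]
top 4
t 19.825 p [533.1  83.9 111.7] psi -16.7 z [ 9.e-04 -0.e+00 -1.e+00] gap 0.0413 F [ 0.2 -1.4 -0.6]
-> [531.4, 84.8, 45.0, -16.35, 58.0] 2
   [[0.02, -0.09, 3.34], [0, 0, -0.2]]
   [[0.02, -0.09, 3.34], [0, 0, -0.2]]
```

Call:
arm_command(
  deltas=[
    [[0, -0.2, 1.5], [0, 0, 0], 2],
    [[0, 0, 2], [0, 0, 0], 2],
    [[0, 0, 2], [0, 0, 0], 2],
    [[0, 0, 1.2], [0, 0, 0], 2],
    [[0, 0, 0], [0, 0, 0], 2],
  ],
)

```text
time_s: 20.45
tool_pos: [0.5297, 0.0851, 0.0432]
tool_rot: [0.802, 0.597, -0.001, -0.001]
ft_force: [-0.1, -0.3, -1.8]
finger_gap: 0.0412
```

Call:
arm_command(
  deltas=[
    [[0, 0, 0.1], [0, 0, 0], 2],
    [[0, 0, 0.1], [0, 0, 0], 2],
    [[0, 0, 0.1], [0, 0, 0], 2],
    [[0, 0, 0.1], [0, 0, 0], 2],
    [[0, 0, 0], [0, 0, 0], 2],
  ],
)

```text
time_s: 21.08
tool_pos: [0.5306, 0.0851, 0.0403]
tool_rot: [0.802, 0.597, -0.0, -0.0]
ft_force: [0.5, 0.8, -2.1]
finger_gap: 0.0415
```

Call:
arm_command(
  deltas=[
    [[0, 0, 0.1], [0, 0, 0], 2],
    [[0, 0, 0.1], [0, 0, 0], 2],
    [[0, 0, 0], [0, 0, 0], 2],
  ],
)

```text
time_s: 21.45
tool_pos: [0.5308, 0.0851, 0.0398]
tool_rot: [0.802, 0.597, 0.0, 0.0]
ft_force: [-4.9, 0.1, 13.3]
finger_gap: 0.0413
```

Call:
arm_command(
  deltas=[
    [[0, 0, 0], [0, 0, 0], 6.5],
    [[0, 0, 0], [0, 0, 0], 6.5],
    [[0, 0, 0], [0, 0, 0], 6.5],
  ],
)

```text
time_s: 21.82
tool_pos: [0.5307, 0.085, 0.0382]
tool_rot: [0.802, 0.597, -0.0, -0.0]
ft_force: [0.3, -0.4, -0.9]
finger_gap: 0.0649
```

Call:
arm_command(
  deltas=[
    [[0, 0, -2], [0, 0, 0], 6.5],
    [[0, 0, -4], [0, 0, 0], 6.5],
    [[0, 0, -5], [0, 0, 0], 6.5],
    [[0, 0, -5], [0, 0, 0], 6.5],
    [[0, 0, 0], [0, 0, 0], 6],
  ],
)

```text
time_s: 22.45
tool_pos: [0.5335, 0.085, 0.2027]
tool_rot: [0.802, 0.597, 0.004, 0.003]
ft_force: [0.2, -0.6, 0.2]
finger_gap: 0.0599
```

```bash
python3 tilt.py 531 85 44 115 ; python3 plan.py 489.5,-369,190,-23.6,58  | sed 's/np.float64(\([^)]*\))/\1/g'
```

```text
scene 384
48 52 x [544.6 550.7 555.9] y [61.1 78.6 96.2]
56 54 x [544.3 550.3 556.1] y [60.7 80.3 96.3]
64 52 x [544.5 549.9 556.2] y [60.8 76.9 96.6]
72 85 x [521.4 549.2 555. ] y [ 60.5  77.6 100.1]
80 105 x [515.6 542.3 552.2] y [ 64.3  79.1 101.1]
88 13 x [533.7 543.8 547.8] y [ 70.1  83.1 100.4]
96 23 x [529.4 541.4 548.3] y [70.4 84.9 98.5]
top 279
48 5 x [504.9 505.  511.4] y [72.5 76.2 97.3]
72 55 x [507.6 520.5 550.2] y [ 62.1  75.7 105.5]
80 162 x [508.3 523.7 549.4] y [ 63.7  75.6 105.9]
96 51 x [520.8 534.7 544.2] y [70.5 94.5 99.8]
t 22.55 p [530.7  85.  198.4] psi -16.7 z [ 8.e-04 -1.e-04 -1.e+00] gap 0.06 F [ 0.6  0.3 -0.7]
-> [489.5, -369.0, 190.0, -23.6, 58.0] 8
   [[-5.58, 1.14, 0.11], [0, 0, 0.9]]
   [[-5.57, 1.22, 0.11], [0, 0, 0.9]]
   [[-5.55, 1.3, 0.11], [0, 0, 0.9]]
   [[-5.53, 1.39, 0.11], [0, 0, 0.9]]
   [[-5.51, 1.47, 0.11], [0, 0, 0.9]]
   [[-5.48, 1.55, 0.11], [0, 0, 0.9]]
   [[-5.46, 1.64, 0.11], [0, 0, 0.9]]
   [[-5.43, 1.72, 0.11], [0, 0, 0.9]]
```

Call:
arm_command(
  deltas=[
    [[-5.6, 1.15, 0.1], [0, 0, 0.9], 6],
    [[-5.6, 1.2, 0.1], [0, 0, 0.9], 6],
    [[-5.55, 1.3, 0.1], [0, 0, 0.9], 6],
    [[-5.5, 1.4, 0.1], [0, 0, 0.9], 6],
    [[-5.5, 1.5, 0.1], [0, 0, 0.9], 6],
  ],
)

```text
time_s: 23.18
tool_pos: [0.5034, -0.2001, 0.1911]
tool_rot: [0.825, 0.565, -0.001, -0.002]
ft_force: [0.5, -0.2, 0.3]
finger_gap: 0.0599
```

Call:
arm_command(
  deltas=[
    [[-5.5, 1.55, 0.1], [0, 0, 0.9], 6],
    [[-5.45, 1.65, 0.1], [0, 0, 0.9], 6],
    [[-5.4, 1.7, 0.1], [0, 0, 0.9], 6],
    [[0, 0, 0], [0, 0, 0], 6],
    [[0, 0, 0], [0, 0, 0], 6],
  ],
)

```text
time_s: 23.8
tool_pos: [0.4879, -0.368, 0.1882]
tool_rot: [0.838, 0.545, -0.0, -0.002]
ft_force: [0.7, -0.1, -1.1]
finger_gap: 0.0599
```

```bash
python3 plan.py 489.5,-369,24,-23.6,58  | sed 's/np.float64(\([^)]*\))/\1/g'
```

```text
t 23.8 p [ 487.9 -368.   188.2] psi -23.9 z [-0.0026  0.0035 -1.    ] gap 0.0599 F [ 0.7 -0.1 -1.1]
-> [489.5, -369.0, 24.0, -23.6, 58.0] 3
   [[-0.01, 0.06, 5.47], [0, 0, -0.1]]
   [[-0.01, 0.06, 5.47], [0, 0, -0.1]]
   [[-0.01, 0.06, 5.47], [0, 0, -0.1]]
```

Call:
arm_command(
  deltas=[
    [[0, 0.1, 3], [0, 0, 0], 6],
    [[0, 0, 3.5], [0, 0, 0], 6],
    [[0, 0, 4], [0, 0, 0], 6],
    [[0, 0, 4], [0, 0, 0], 6],
    [[0, 0, 1.9], [0, 0, 0], 6],
  ],
)

```text
time_s: 24.42
tool_pos: [0.4887, -0.3656, 0.0233]
tool_rot: [0.837, 0.546, -0.0, -0.003]
ft_force: [0.2, 0.2, 0.3]
finger_gap: 0.0598
```

Call:
arm_command(
  deltas=[
    [[0, 0, 0], [0, 0, 0], 6],
    [[0, 0, 0], [0, 0, 0], 4],
    [[0, 0, 0], [0, 0, 0], 1],
    [[0, 0, 0], [0, 0, 0], 1],
    [[0, 0, 0], [0, 0, 0], 1],
  ],
)

```text
time_s: 25.05
tool_pos: [0.4906, -0.3699, 0.0279]
tool_rot: [0.838, 0.545, 0.0, 0.001]
ft_force: [2.0, 1.8, 7.1]
finger_gap: 0.0272
```

```bash
python3 plan.py 489.5,-369,152,-23.6,58 444,110.4,152,73.65,58  | sed 's/np.float64(\([^)]*\))/\1/g'
```

```text
t 25.05 p [ 490.6 -369.9   27.9] psi -23.9 z [ 0.0022 -0.0017 -1.    ] gap 0.0272 F [2.  1.8 7.1]
-> [489.5, -369.0, 152.0, -23.6, 58.0] 3
   [[0.01, -0.04, -4.14], [0, 0, -0.1]]
   [[0.01, -0.04, -4.14], [0, 0, -0.1]]
   [[0.01, -0.04, -4.14], [0, 0, -0.1]]
-> [444.0, 110.4, 152.0, 73.65, 58.0] 11
   [[3.83, -2.12, -0.0], [0, 0, -8.8]]
   [[4.11, -1.51, -0.0], [0, 0, -8.8]]
   [[4.29, -0.86, -0.0], [0, 0, -8.8]]
   [[4.37, -0.19, -0.0], [0, 0, -8.8]]
   [[4.35, 0.48, -0.0], [0, 0, -8.8]]
   [[4.22, 1.15, -0.0], [0, 0, -8.8]]
   [[4.0, 1.78, -0.0], [0, 0, -8.8]]
   [[3.68, 2.38, -0.0], [0, 0, -8.8]]
   [[3.27, 2.91, -0.0], [0, 0, -8.8]]
   [[2.78, 3.38, -0.0], [0, 0, -8.8]]
   [[2.23, 3.77, -0.0], [0, 0, -8.8]]
```

Call:
arm_command(
  deltas=[
    [[0, 0, -2], [0, 0, 0], 1],
    [[0, 0, -5], [0, 0, 0], 1],
    [[0, 0, -5.5], [0, 0, 0], 1],
    [[3.8, -2.1, 0], [0, 0, -8.8], 1],
    [[4.1, -1.5, 0], [0, 0, -8.8], 1],
  ],
)

```text
time_s: 25.68
tool_pos: [0.4819, -0.2823, 0.1523]
tool_rot: [0.744, 0.669, 0.0, 0.001]
ft_force: [0.8, 0.4, -1.4]
finger_gap: 0.0276
```

Call:
arm_command(
  deltas=[
    [[4.3, -0.9, 0], [0, 0, -8.8], 1],
    [[4.4, -0.2, 0], [0, 0, -8.8], 1],
    [[4.35, 0.5, 0], [0, 0, -8.8], 1],
    [[4.2, 1.15, 0], [0, 0, -8.8], 1],
    [[4.0, 1.8, 0], [0, 0, -8.8], 1],
  ],
)

```text
time_s: 26.3
tool_pos: [0.4626, -0.063, 0.1515]
tool_rot: [0.439, 0.899, 0.0, 0.0]
ft_force: [0.2, 0.4, -1.2]
finger_gap: 0.0273
```

Call:
arm_command(
  deltas=[
    [[3.7, 2.4, 0], [0, 0, -8.8], 1],
    [[3.3, 2.9, 0], [0, 0, -8.8], 1],
    [[2.8, 3.4, 0], [0, 0, -8.8], 1],
    [[2.2, 3.8, 0], [0, 0, -8.8], 1],
    [[0, 0, 0], [0, 0, 0], 1],
  ],
)

```text
time_s: 26.92
tool_pos: [0.4477, 0.1135, 0.1514]
tool_rot: [0.146, 0.989, 0.0, -0.0]
ft_force: [0.3, -0.6, -2.0]
finger_gap: 0.0273
```

Call:
arm_command(
  deltas=[
    [[0, 0, 2], [0, 0, 0], 1],
    [[0, 0, 2], [0, 0, 0], 1],
    [[0, 0, 0], [0, 0, 0], 1],
    [[0, 0, 0], [0, 0, 0], 1],
  ],
)

```text
time_s: 27.42
tool_pos: [0.449, 0.1105, 0.1119]
tool_rot: [0.149, 0.989, -0.0, 0.0]
ft_force: [0.3, 0.4, -0.7]
finger_gap: 0.0271
```

```bash
python3 tilt.py 444 110 60 115 ; python3 plan.py 444,110.4,44,73.65,80  | sed 's/np.float64(\([^)]*\))/\1/g'
```

```text
scene 132
88 24 x [470.8 476.9 479.3] y [ 90.2 100.7 112.7]
96 45 x [461.7 475.8 481.2] y [ 90.6 100.1 114.4]
104 33 x [472.6 476.6 480.9] y [ 90.8 102.2 112.6]
112 30 x [473.  477.  481.2] y [ 91.1 100.4 113. ]
top 4
t 27.525 p [449.3 110.8 112.2] psi 72.9 z [ 1.7e-03 -1.0e-04 -1.0e+00] gap 0.0277 F [-0.3  0.1 -1.2]
-> [444.0, 110.4, 44.0, 73.65, 80.0] 1
   [[0.49, -0.19, 6.82], [0, 0, -0.8]]
```

Call:
arm_command(
  deltas=[
    [[0.5, -0.2, 1.5], [0, 0, -0.8], 1],
    [[0, 0, 2], [0, 0, 0], 1],
    [[0, 0, 2], [0, 0, 0], 1],
    [[0, 0, 1.2], [0, 0, 0], 1],
    [[0, 0, 0], [0, 0, 0], 1],
  ],
)

```text
time_s: 28.15
tool_pos: [0.4429, 0.1106, 0.0441]
tool_rot: [0.142, 0.99, -0.0, -0.001]
ft_force: [-1.3, -0.3, -0.2]
finger_gap: 0.0272
```

Call:
arm_command(
  deltas=[
    [[0, 0, 0.1], [0, 0, 0], 1],
    [[0, 0, 0.1], [0, 0, 0], 1],
    [[0, 0, 0.1], [0, 0, 0], 1],
    [[0, 0, 0.1], [0, 0, 0], 1],
    [[0, 0, 0], [0, 0, 0], 1],
  ],
)

```text
time_s: 28.78
tool_pos: [0.4431, 0.1107, 0.0403]
tool_rot: [0.142, 0.99, -0.0, -0.0]
ft_force: [0.6, -0.5, -0.9]
finger_gap: 0.0271
```

Call:
arm_command(
  deltas=[
    [[0, 0, 0.1], [0, 0, 0], 1],
    [[0, 0, 0.05], [0, 0, 0], 1],
    [[0, 0, 0], [0, 0, 0], 1],
  ],
)

```text
time_s: 29.15
tool_pos: [0.4432, 0.1107, 0.0398]
tool_rot: [0.142, 0.99, -0.0, 0.0]
ft_force: [-3.2, -0.0, 11.8]
finger_gap: 0.0272
```

Contact at the expected height, so I release, retreat and move clear.

Call:
arm_command(
  deltas=[
    [[0, 0, 0], [0, 0, 0], 5],
    [[0, 0, 0], [0, 0, 0], 5],
    [[0, 0, 0], [0, 0, 0], 5],
  ],
)

```text
time_s: 29.52
tool_pos: [0.4431, 0.1107, 0.0387]
tool_rot: [0.142, 0.99, -0.0, -0.0]
ft_force: [0.1, -1.0, 0.1]
finger_gap: 0.0503
```

Call:
arm_command(
  deltas=[
    [[0, 0, -2], [0, 0, 0], 5],
    [[0, 0, -4], [0, 0, 0], 5],
    [[0, 0, -5], [0, 0, 0], 5],
    [[0, 0, -5], [0, 0, 0], 5],
    [[0, 0, -3], [0, 0, 0], 5],
  ],
)

```text
time_s: 30.15
tool_pos: [0.4439, 0.1108, 0.2314]
tool_rot: [0.142, 0.99, 0.0, 0.002]
ft_force: [0.9, -0.4, 0.2]
finger_gap: 0.05
```

Call:
arm_command(
  deltas=[
    [[5, 0, 0], [0, 0, 0], 5],
    [[5, 0, 0], [0, 0, 0], 5],
    [[0, 5, 0], [0, 0, 0], 5],
    [[0, 5, 0], [0, 0, 0], 5],
    [[0, 5, 0], [0, 0, 0], 5],
  ],
)

```text
time_s: 30.78
tool_pos: [0.3894, 0.2842, 0.229]
tool_rot: [0.142, 0.99, 0.0, 0.0]
ft_force: [0.6, 1.0, 0.9]
finger_gap: 0.05
```

Call:
arm_command(
  deltas=[
    [[0, 5, 0], [0, 0, 0], 5],
    [[0, 5, 0], [0, 0, 0], 5],
    [[0, 5, 0], [0, 0, 0], 5],
    [[0, 0, 0], [0, 0, 0], 5],
    [[0, 0, 0], [0, 0, 0], 5],
  ],
)

```text
time_s: 31.4
tool_pos: [0.4307, 0.4261, 0.228]
tool_rot: [0.141, 0.99, -0.001, -0.001]
ft_force: [0.0, -1.1, 0.1]
finger_gap: 0.0501
```

```bash
python3 - <<'E'
from h import *
a,d=shot('scene'); b,e=shot('top')
save('fin.png',np.hstack([cv2.resize(a[130:310,190:450],(400,277)),cv2.resize(b[80:280,90:320],(319,277))]))
Q=np.r_[cloud('scene',d).reshape(-1,3),cloud('top',e).reshape(-1,3)]
for k,x,y,h in(('jar',557,172,88),('slim',470,198,102),('square',531,85,96),('flat',444,110,92),('ojar',679,-112,70),('oslim',546,-131,84)):
    q=Q[(np.hypot(Q[:,0]-x/1e3,Q[:,1]-y/1e3)<.045)&(Q[:,2]>h/1e3-.005)&(Q[:,2]<.13)]
    print(k,len(q),'top',(np.median(q[:,2])*1e3).round(1),h,'c',((q.max(0)+q.min(0))[:2]/2*1e3).round(1))
E
python3 plan.py
```

```text
jar 850 top 87.8 88 c [554.7 171.4]
slim 242 top 101.6 102 c [469.7 197.2]
square 359 top 95.6 96 c [531.3  84.2]
flat 188 top 91.4 92 c [444.3 111.1]
ojar 251 top 69.1 70 c [ 679.2 -112.1]
oslim 107 top 83.0 84 c [ 546.2 -131. ]
t 31.5 p [430.9 425.6 228.8] psi 73.7 z [-5.e-04 -7.e-04 -1.e+00] gap 0.0499 F [ 0.2 -0.2 -0.1]
```

View pics/fin.png

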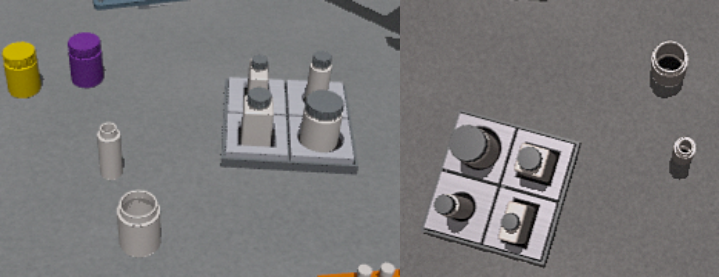

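All four stand upright in their pockets at the expected heights. The two open containers have not moved.

```bash
python3 -c "
from station import manip; print(manip.finish_job())"
```

```text
the job is handed in; nothing more can be done
None
```

I put the capped slim bottle, jar, square bottle and flat bottle into their own pockets. Each was lowered in 1 mm steps onto the pocket floor before I opened the fingers. I handed the job in at about 31.5 s.

**Last checks:**
- **Cap heights:** the tops measured 87.8, 101.6, 95.6 and 91.4 mm for jar, slim, square and flat, against 88, 102, 96 and 92 mm when fully down.
- **Centring:** each container is within about 2.5 mm of its pocket centre, and all four look upright in both views.
- **Open containers:** both stand within about 1 mm of where they started.
- **Robot:** the arm and gripper were clear of everything at hand-in, and the highest contact force I saw was about 13 N.

No check failed. The two cameras disagreed by up to about 3 mm in x, so I averaged them, which is well within the 6 mm gap around each container.

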